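# Fit the square-ended drive shaft into the blower nose

## Task

Take the orange-headed drive shaft out of its blue stand and put it, square end down, through the round bore of the aluminium blower nose housing. The square socket inside sits at an unknown angle, so feel for it: press lightly and turn the shaft until the square drops in, then push the shaft fully home with its collar down on the black ring of the nose, and let go. Never press on the housing with more than 25 N, do not drop the shaft, and leave the tin, the bearing and the wrench where they are.

Things in the scene. Friction and masses are not known exactly. Their poses are not given: they have to be found in the camera images.
- shaft: Loose upright drive shaft, 0.24-0.35 kg, 101 mm long. Origin: centre of its lower end; z up to the head. From the lower end: steel square tang 16 x 16 mm to 22 mm (lowest 2 mm: 13 x 13); round journal, diameter 24, to 55 mm; dark collar, diameter 40, 55 to 61 mm; orange square head 26 x 26 mm, 61 to 101 mm. Tang and head faces are parallel, square to its x and y axes. Its yaw varies.
- shaft_head (a point): Point on the shaft's axis inside the orange head, 89 mm above its lower end and 28 mm above the collar's upper face: a good height to grip the head across two opposite faces.
- stand: Blue block 85 x 85 x 60 mm, fixed to the bench, with an upright round hole 27 mm in diameter right through its centre, in which the shaft stands, the collar resting on the block's top. Origin: centre of its underside; z up.
- housing: Aluminium blower nose housing, fixed to the bench. Origin: centre of its underside; z up. Flange 150 (x) x 130 (y) x 12 mm with bolt heads and fins, box-shaped body 92 x 92 mm up to 50 mm height, and a round boss 72 mm in diameter up to 79 mm. An upright round bore 26 mm in diameter runs down the middle of the boss to a sprung brass square socket inside.
- bore_mouth (a point): Centre of the bore's mouth, in the plane of the boss's top face, 79 mm above the housing's underside. A black sprung sealing ring around it, 38 mm outer and 29 mm inner diameter, stands 3 mm proud: fully home, the collar lies on this ring, which yields from 2 N at 4 N/mm until the collar meets metal. With the square not matching, the collar stays 12 to 17 mm above the ring.
- socket_rest (a point): Centre of the socket's top face at rest, 35 mm below the bore's mouth; does not turn with it. Square hole 17.5 x 17.5 mm, concentric with the bore, at an unmeasured angle, askew to the housing; the shaft fits every 90 degrees, with 5 degrees play either way. The socket takes 0.5 N m to turn: light pressing does not drag it. It yields downward from 3 N, at 1.5 N/mm, for 5 mm, then is rigid.
- home_end (a point): Where the shaft's lower end is when fully home: its collar just on the sealing ring; on the bore's axis, 52 mm below its mouth, 17 mm below the socket's top face at rest.
- grease_tin: Bystander: green tin, 54 mm in diameter, 70 mm tall, loose. Origin: centre of its underside.
- bearing: Bystander: dark steel ring lying flat, 62 mm outer and 30 mm inner diameter, 16 mm high, loose. Origin: centre of its underside.
- wrench: Bystander: steel wrench 160 mm long lying flat on the bench, loose. Its x axis runs along the wrench.

How it is judged:
On the way, in this order (a step that is already met when the one before it is completed fails the run):
1. the square end is inside the bore of the housing, at least 15 mm below its mouth (horizontal distance between shaft and bore_mouth below 0.006 m and z of shaft in the frame of housing below 0.064 m and angle between shaft's own z axis and vertical below 0.15 rad), for 0.1 s.
2. the square is at least 10 mm past the socket's resting face (horizontal distance between shaft and bore_mouth below 0.004 m and z of shaft in the frame of housing below 0.034 m), for 0.05 s.
At the end, for the whole second after the job is handed in: The shaft stands in the housing's bore, upright within 0.08 rad and within 4 mm of its axis, its lower end no more than 3 mm above its fully home height, that is, its collar within 3 mm of the sealing ring (so the square is in the socket), at rest and let go (horizontal distance between shaft and bore_mouth below 0.004 m and z of shaft in the frame of housing below 0.03 m and angle between shaft's own z axis and vertical below 0.08 rad and linear speed of shaft below 0.02 m/s and contact force between the fingers and shaft below 0.1 N); the robot touches nothing.
It fails at once if the shaft presses on the housing or its socket with more than 25 N (contact force between shaft and housing above 25 N).
It fails at once if the robot presses on the housing with more than 25 N (contact force between the arm and housing above 25 N).
It fails at once if the shaft is dropped or tipped over (tilted by more than 0.6 rad) (angle between shaft's own z axis and vertical above 0.6 rad).
It fails at once if the tin, the bearing or the wrench is moved by more than 30 mm (distance of any of grease_tin, bearing, wrench from where it was at the start of the episode above 0.03 m).
It fails at once if the tin is knocked over (angle between grease_tin's own z axis and vertical above 0.5 rad).
It also fails if it takes over 51 s, if anything falls off the work surface, if the arm or the gripper's body presses on something with over 40 N, if the wrist force passes 120 N, or if a joint passes its speed limit or range.

## Robot

A 6-joint arm with a two-finger parallel gripper is mounted at the origin on the work surface. World frame = base frame: x ahead of the robot, y to its left, z up, the work surface at z = 0. Lengths are in m, angles in rad, forces in N, time in s.
With the tool pointing down it reaches from about 0.35 to 0.975 m from the base axis. Payload 4.9 kg.
Tool frame: the origin (TCP) lies at the very end of the fingers, on their centre line; the grasp point (between the pads) lies 19 mm behind it; z points along the fingers, x is the direction in which the jaws open and shut, and the axes are right-handed (so a half turn about z gives the same grasp; the last joint's range is limited). The gripper opens to 85 mm and grips with 20 to 120 N. Pads are 22 mm wide; open, the fingers measure 114 mm over their backs; the gripper's body (76 mm by 85 mm) begins 54 mm behind the grasp point. The pads swing forward as they close: fully open they stand 13 mm farther back than shut.
Start: joints at [0.994, 0.053, 1.613, -0, 1.476, -0.119], TCP at [0.276, 0.561, 0.231] pointing down, gripper open.
Joint ranges: [-3.01, 3.01], [-1.01, 2.22], [0.06, 2.58], [-1.02, 4.17], [0.09, 2.62], [-3.14, 3.14]. Speed limits (rad/s): [2.57, 2.57, 3.14, 3.14, 3.14, 3.14].

## Interface

Orientations are given as a rotation vector (axis times angle).
In Python, from station import ctrl gives the robot as it stands.
- The arm moves only by the shell command python3 -m handwheel 'ROWS' [OPENING] [FORCE]. ROWS is a JSON object of lists of equal length, an entry for each row: "offset": the shift along the world's x, y, z in units of 40 mm (1.0 is 40 mm), a list of three; "roll": the turn about the world's z in units of 6 degrees (1.0 is 6 degrees). A call has exactly 10 rows; each row is the pose to reach, as a shift and turn from the pose commanded when the call began; what a row does not reach only later rows make up. A row lasts 1/10 s, in which the tool goes at most 50 mm and 8.59 degrees, less where a joint would pass 70% of its speed; a pose out of reach is approached as far as the arm can. A call with a gripper value outside its range is refused whole. OPENING is the finger opening in mm, from 0 to 85.4, set as the call begins (- or left out, the last holds). The fingers move at their own pace and stop on an object; FORCE is the grip in N (left out, the last holds). Time passes only in rows, so rows that repeat a pose let the fingers close, or fill a call up. It gives the time, the measured TCP pose, the force and the opening at its end, in the units of the state.
- ctrl.get_obs(): the state, without advancing time (a new reading comes with each control period).
- ctrl.get_image(name): name is "side" or "top"; returns a dict with "img" (384x512x3 uint8, red, green, blue), "fx", "fy", "cx", "cy" (pixels), "k1" (the pictures are not rectified: a ray, as slopes to the right and down, at radius r is drawn at 1 + k1 r^2 times it, then the intrinsics apply), "T" (4x4, takes a point from camera to world coordinates). Camera axes: x right, y down, z forward; pixel columns grow to the right and rows downward; lengths in m; the calibration is good to about 2 mm. A picture is of the moment at which its call begins. There is no depth.
- ctrl.finish_job(): hands the job in, once; it reports no verdict.
The state is a dict: "t": time; "q": joint angles; "dq": joint speeds; "effort": joint torques, N m; "tool_pos": TCP position; "tool_rot": TCP orientation; "contact_force": force on the tool from outside, world axes, zero at the start; "wrist_torque": the same for the moment, N m; "opening": finger opening in m.
Only numpy, scipy, OpenCV 4.12 (cv2) and the standard library are available. Lean on these libraries where they do the work, as an engineer would, in place of code of your own. Each camera call takes 0.05 s, during which the arm holds its last target.

## Working session

There is one attempt and no reset: what is moved stays moved. The work goes in short steps, Python scripts to look and compute and a shell command to move; the robot and the scene stay as the last step left them, time stands still between calls to the robot, and variables do not carry over. Pictures are saved under pics/ and viewed, and the job is handed in when it is done.

```bash
mkdir -p pics; ls; python3 - <<'E'
from station import ctrl
import cv2
print(ctrl.get_obs())
for n in("side","top"):
    d=ctrl.get_image(n); cv2.imwrite(f"pics/{n}0.png",cv2.cvtColor(d["img"],cv2.COLOR_RGB2BGR))
    print(n,{k:v for k,v in d.items() if k!="img"})
E
```

```text
pics
{'t': 0.0, 'q': array([ 9.94014671e-01,  5.33565740e-02,  1.61428426e+00, -3.90169080e-06,
        1.47598834e+00, -1.18979739e-01]), 'dq': array([ 0.00038369,  0.0016371 , -0.00020056, -0.0018274 ,  0.00125745,
        0.0003038 ]), 'effort': array([ 1.58744613e-03, -3.93675399e+01, -3.70179427e+01,  3.54300056e-06,
        6.82583079e-03,  7.29922277e-06]), 'tool_pos': array([0.27588697, 0.56012684, 0.23006901]), 'tool_rot': array([ 2.66682236,  1.6589791 , -0.00289426]), 'contact_force': array([ 0.3493469 , -1.48658216,  0.0489585 ]), 'wrist_torque': array([-0.00900509,  0.03033851, -0.0150959 ]), 'opening': 0.08542851580881905}
side {'fx': 417.3127363996253, 'fy': 417.3127363996253, 'cx': 249.74900076907636, 'cy': 188.78386202682586, 'k1': -0.05284673266059464, 'T': array([[ 0.92532377, -0.21058944,  0.31532207,  0.3401019 ],
       [-0.3790841 , -0.53228505,  0.75694641, -0.60043687],
       [ 0.0084363 , -0.81995409, -0.57236712,  0.55469782],
       [ 0.        ,  0.        ,  0.        ,  1.        ]])}
top {'fx': 419.8620548710002, 'fy': 419.8620548710002, 'cx': 257.36415736462334, 'cy': 188.49596677264984, 'k1': -0.13745392807432, 'T': array([[ 0.01476218, -0.98612243,  0.16536212,  0.41447114],
       [-0.99988584, -0.01402597,  0.00561903,  0.0043184 ],
       [-0.00322168, -0.1654262 , -0.98621691,  1.09069131],
       [ 0.        ,  0.        ,  0.        ,  1.        ]])}
```

View pics/side0.png

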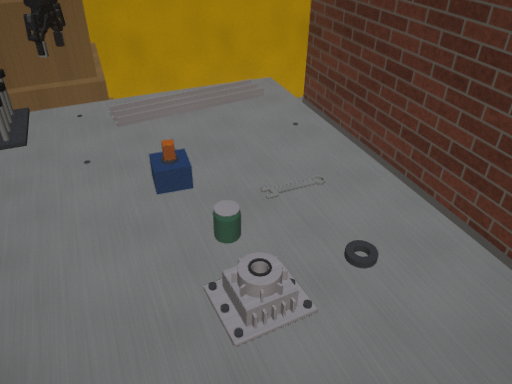

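View pics/top0.png

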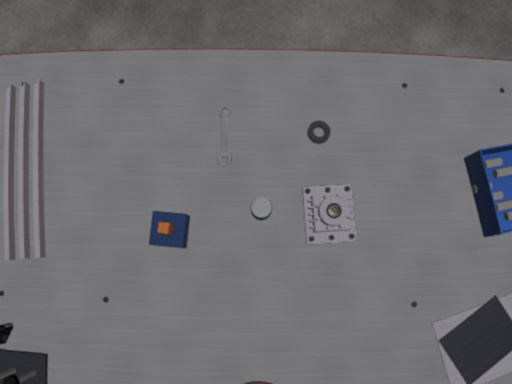

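The side view shows the shaft and stand at about (170,165), the tin at (228,222), and the housing bore at (260,267). In the top view the head is at about (165,228), the bore at (334,211) and the tin at (261,208). I'll enlarge these areas.

```bash
python3 - <<'E'
import cv2,numpy as np
t=cv2.imread("pics/top0.png");s=cv2.imread("pics/side0.png")
def c(im,x,y,w,h,k): return cv2.resize(im[y:y+h,x:x+w],None,fx=k,fy=k,interpolation=cv2.INTER_CUBIC)
cv2.imwrite("pics/a.png",np.hstack([c(t,145,205,50,50,8),c(t,310,187,50,50,8)]))
cv2.imwrite("pics/b.png",np.hstack([c(s,145,135,50,60,8),c(s,235,245,50,60,8)]))
E
```

```text
(no output)
```

View pics/a.png

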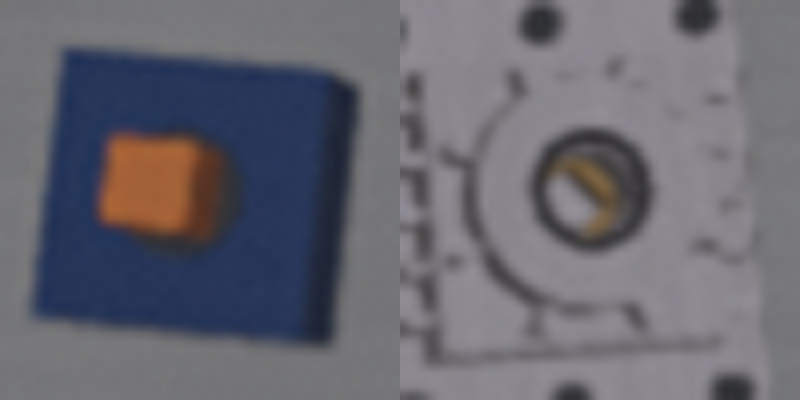

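View pics/b.png

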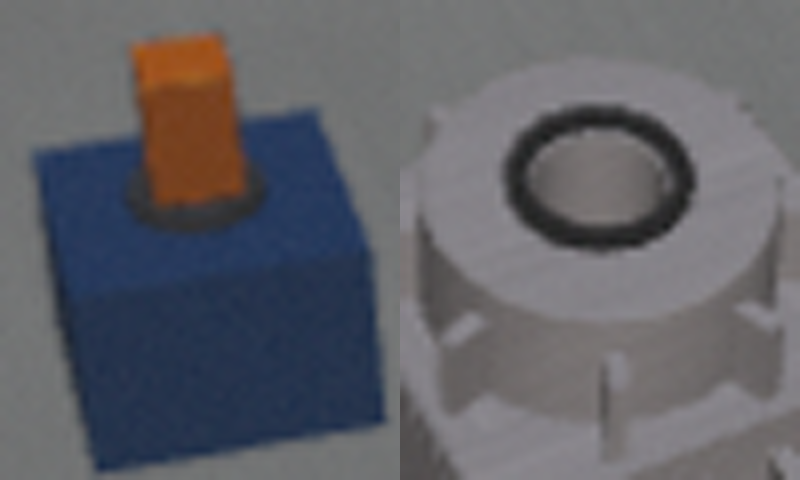

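```bash
cat > h.py <<'E'
import numpy as np,cv2
CAM={"side":(417.3127363996253,249.74900076907636,188.78386202682586,-0.05284673266059464,np.array([[ 0.92532377, -0.21058944,  0.31532207,  0.3401019 ],[-0.3790841 , -0.53228505,  0.75694641, -0.60043687],[ 0.0084363 , -0.81995409, -0.57236712,  0.55469782]])),
"top":(419.8620548710002,257.36415736462334,188.49596677264984,-0.13745392807432,np.array([[ 0.01476218, -0.98612243,  0.16536212,  0.41447114],[-0.99988584, -0.01402597,  0.00561903,  0.0043184 ],[-0.00322168, -0.1654262 , -0.98621691,  1.09069131]]))}
def ray(n,u,v):
    f,cx,cy,k,T=CAM[n]
    p=cv2.undistortPoints(np.array([[[u,v]]],float),np.array([[f,0,cx],[0,f,cy],[0,0,1]]),np.array([k,0,0,0.]))[0,0]
    return T[:,3],T[:,:3]@np.array([p[0],p[1],1])
def plane(n,u,v,z):
    o,d=ray(n,u,v); return (o+d*(z-o[2])/d[2])[:2]
def proj(n,P):
    f,cx,cy,k,T=CAM[n]; c=T[:,:3].T@(np.asarray(P)-T[:,3]); s=c[:2]/c[2]; s=s*(1+k*(s@s)); return s*f+[cx,cy]
def cr(X,Y,x0,y0,k=8): return ((X+.5)/k-.5+x0,(Y+.5)/k-.5+y0)
E
python3 - <<'E'
from h import *
np.set_printoptions(precision=4,suppress=True)
for nm,n,pts,off,z in [
 ("headT","top",[(108,133),(192,140),(187,235),(99,222)],(145,205),.106),
 ("headS","side",[(130,47),(222,35),(232,75),(140,85)],(145,135),.106),
 ("standT","top",[(62,48),(330,70),(303,340),(32,317)],(145,205),.060),
 ("standS","side",[(33,152),(317,110),(370,250),(70,295)],(145,135),.060)]:
    q=np.array([plane(n,*cr(*p,*off),z) for p in pts]); e=np.roll(q,-1,0)-q
    print(nm,q.mean(0),np.linalg.norm(e,axis=1),np.degrees(np.arctan2(e[:,1],e[:,0])))
print("ringT",plane("top",*cr(592-400,189,310,187),.082),"ringS",plane("side",*cr(600-400,177,235,245),.082))
# socket edge in the top view
a=plane("top",*cr(565-400,175,310,187),.044);b=plane("top",*cr(605-400,215,310,187),.044);d=b-a
print("socket edge",a,b,np.degrees(np.arctan2(d[1],d[0])))
p=plane("top",*cr(592-400,189,310,187),.082); print("proj socket centre",(proj("top",[*p,.044])-[310,187]+.5)*8-.5+[400,0])
print("tin",plane("top",261,207,.07),"bearing",plane("top",318.5,132,.016),"wrench",plane("top",224,108,.003),plane("top",225,160,.003))
E
```

```text
headT [0.4833 0.2318] [0.0254 0.0281 0.0267 0.0264] [-93.5798 179.4942  82.9767  -3.1117]
headS [0.4847 0.2297] [0.0259 0.0242 0.0253 0.0229] [ -5.7172 -97.0275 171.3756  84.5633]
standT [0.4834 0.2314] [0.0848 0.0834 0.0849 0.0837] [-93.6314 176.4583  86.5618  -3.6006]
standS [0.4852 0.231 ] [0.0846 0.0834 0.0835 0.0821] [ -4.3875 -94.6849 174.7134  86.044 ]
ringT [ 0.5329 -0.1755] ringS [ 0.5341 -0.1779]
socket edge [ 0.5417 -0.1738] [ 0.5292 -0.1863] -134.950833730585
proj socket centre [570.7993 202.8529]
tin [0.5398 0.0006] bearing [ 0.7499 -0.1505] wrench [0.8185 0.1049] [0.6725 0.0978]
```

```bash
python3 - <<'E'
from scipy.spatial.transform import Rotation as R
import numpy as np
m=R.from_rotvec([ 2.66682236,  1.6589791 , -0.00289426]).as_matrix();print(m.round(3),np.degrees(np.arctan2(m[1,0],m[0,0])))
import cv2
t=cv2.imread("pics/top0.png")
cv2.imwrite("pics/c.png",cv2.resize(t[200:222,323:345],None,fx=26,fy=26,interpolation=cv2.INTER_LANCZOS4)[:560])
E
```

```text
[[ 0.442  0.897 -0.001]
 [ 0.897 -0.442 -0.002]
 [-0.002 -0.    -1.   ]] 63.76991743208494
```

View pics/c.png

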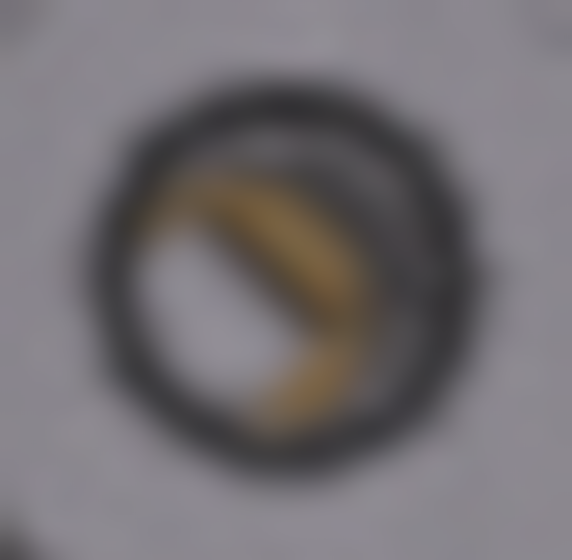

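```bash
python3 -m handwheel '{"offset":[[0.3,-0.4,0],[0.8,-1.2,0],[1.4,-2.2,-0.2],[2.0,-3.2,-0.5],[2.6,-4.2,-0.8],[3.3,-5.2,-1.1],[3.9,-6.2,-1.4],[4.5,-7.2,-1.6],[5.0,-7.9,-1.75],[5.2,-8.25,-1.75]],"roll":[0.3,0.7,1.1,1.5,1.9,2.3,2.7,3.1,3.4,3.5]}' 60
python3 - <<'E'
from h import *
from station import ctrl
for n in("side","top"):
    d=ctrl.get_image(n)["img"][:,:,::-1]; cv2.imwrite(f"pics/{n}1.png",d)
s=cv2.imread("pics/side1.png")[90:200,110:240];t=cv2.imread("pics/top1.png")[170:280,110:220]
cv2.imwrite("pics/d.png",np.hstack([cv2.resize(s,(400,338)),cv2.resize(t,(338,338))]))
print(ctrl.get_obs()["tool_pos"],ctrl.get_obs()["tool_rot"],ctrl.get_obs()["contact_force"])
E
```

```text
t: 1.1
tool_pos: [0.4846, 0.2278, 0.1596]
tool_rot: [-2.323, -2.115, 0.004]
contact_force: [-0.2, 0.6, -0.3]
opening: 0.0601
[0.48472972 0.22869208 0.16051862] [-2.32399978e+00 -2.11345190e+00  2.14568937e-03] [ 0.08498901  0.4576508  -0.34590205]
```

View pics/d.png

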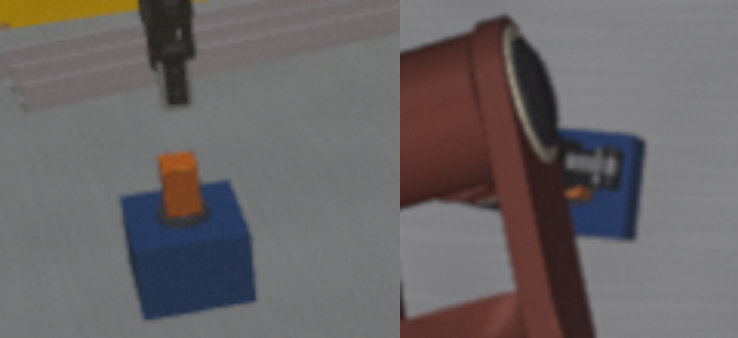

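```bash
python3 -m handwheel '{"offset":[[0,0,-0.2],[0,0,-0.5],[0,0,-0.8],[0,0,-1.1],[0,0,-1.4],[0,0,-1.7],[0,0,-1.9],[0,0,-2.0],[0,0,-2.1],[0,0,-2.1]],"roll":[0,0,0,0,0,0,0,0,0,0]}' 60
python3 - <<'E'
from h import *
from station import ctrl
s=ctrl.get_image("side")["img"][:,:,::-1][110:200,120:220]
cv2.imwrite("pics/e.png",cv2.resize(s,(600,540)))
E
```

```text
t: 2.2
tool_pos: [0.4842, 0.2306, 0.077]
tool_rot: [-2.32, -2.118, 0.001]
contact_force: [-0.2, -0.7, -0.2]
opening: 0.0598
```

View pics/e.png

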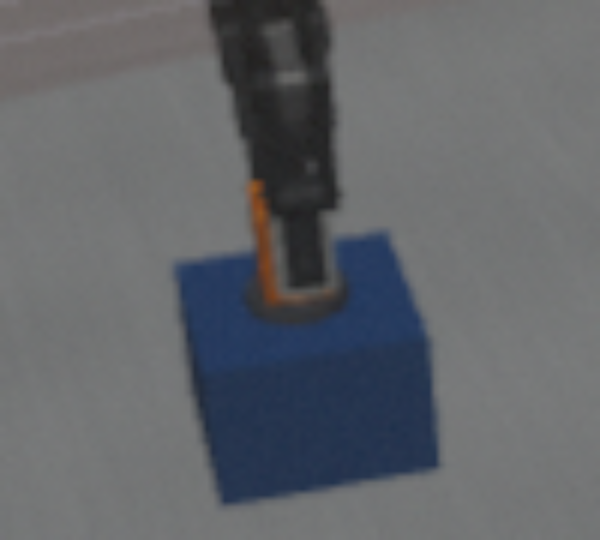

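The near finger stands in front of the orange head at about (300,260), and its tip is just above the collar. Closing now.

```bash
python3 -m handwheel '{"offset":[[0,0,0],[0,0,0],[0,0,0],[0,0,0],[0,0,0],[0,0,0],[0,0,0],[0,0,0],[0,0,0],[0,0,0]],"roll":[0,0,0,0,0,0,0,0,0,0]}' 15 70
```

```text
t: 3.25
tool_pos: [0.4848, 0.2308, 0.0781]
tool_rot: [2.32, 2.117, 0.002]
contact_force: [0.3, 0.7, 5.7]
opening: 0.025
```

```bash
python3 -m handwheel '{"offset":[[0,0,0.1],[0,0,0.3],[0,0,0.6],[0,0,0.9],[0,0,1.3],[0,0,1.7],[0,0,2.1],[0,0,2.4],[0,0,2.7],[0,0,2.7]],"roll":[0,0,0,0,0,0,0,0,0,0]}'
python3 - <<'E'
from h import *
from station import ctrl
s=ctrl.get_image("side")["img"][:,:,::-1][60:200,100:240]
cv2.imwrite("pics/f.png",cv2.resize(s,(600,600)))
print(ctrl.get_obs())
E
```

```text
t: 4.25
tool_pos: [0.4854, 0.231, 0.1879]
tool_rot: [2.319, 2.117, 0.006]
contact_force: [-0.1, -1.0, -2.3]
opening: 0.0251
{'t': 4.3, 'q': array([ 3.05698942e-01, -1.28297523e-01,  1.86477218e+00, -3.73478408e-05,
        1.40330756e+00, -1.17378504e+00]), 'dq': array([ 0.00022854,  0.01677864,  0.03135216, -0.00185136, -0.0027071 ,
       -0.00045229]), 'effort': array([ 2.06055486e-02, -3.26102293e+01, -3.83434832e+01,  2.42679605e-03,
        1.73360948e-02,  9.33956358e-06]), 'tool_pos': array([0.48473526, 0.23077499, 0.18642082]), 'tool_rot': array([2.31991949, 2.11721003, 0.00255515]), 'contact_force': array([ 0.76338178, -0.37419235, -3.09608067]), 'wrist_torque': array([-0.03543627, -0.00645332, -0.00869832]), 'opening': 0.02490977878138661}
```

View pics/f.png

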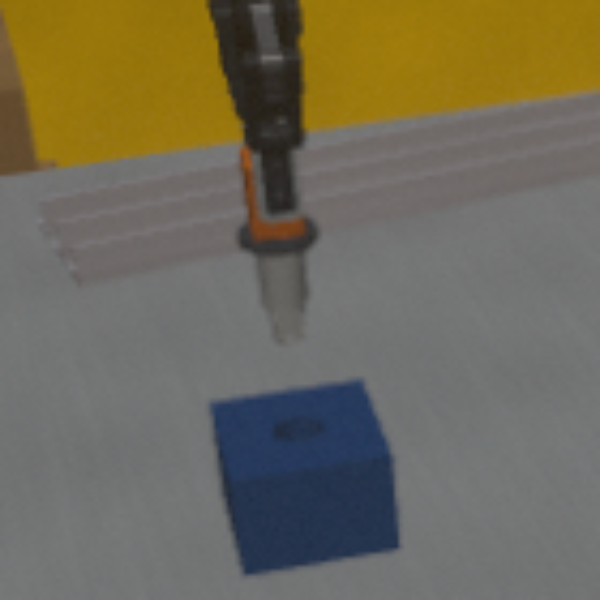

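Shaft held upright and clear of the stand: tang tip at about (288,340), stand hole at (300,430). Next, carry it over to the housing.

```bash
python3 -m handwheel '{"offset":[[0,-0.3,0],[0.1,-0.9,0],[0.2,-1.7,0],[0.3,-2.6,0],[0.4,-3.5,0],[0.5,-4.4,0],[0.7,-5.3,0],[0.8,-6.2,0],[0.9,-7.1,0],[1.0,-8.0,0]],"roll":[-0.2,-0.6,-1.2,-1.8,-2.4,-3.0,-3.6,-4.2,-4.8,-5.4]}'
python3 -m handwheel '{"offset":[[0.1,-0.8,0],[0.15,-1.4,0],[0.2,-1.8,0],[0.22,-2.05,0],[0.24,-2.19,0],[0.24,-2.19,0],[0.24,-2.19,-0.1],[0.24,-2.19,-0.2],[0.24,-2.19,-0.3],[0.24,-2.19,-0.3]],"roll":[-0.4,-0.8,-1.1,-1.2,-1.2,-1.2,-1.2,-1.2,-1.2,-1.2]}'
python3 - <<'E'
from h import *
from station import ctrl
s=ctrl.get_image("side")["img"][:,:,::-1];cv2.imwrite("pics/side2.png",s)
t=ctrl.get_image("top")["img"][:,:,::-1];cv2.imwrite("pics/top2.png",t)
cv2.imwrite("pics/g.png",cv2.resize(s[170:340,190:330],None,fx=3.5,fy=3.5,interpolation=cv2.INTER_CUBIC))
print(ctrl.get_obs())
E
```

```text
t: 5.3
tool_pos: [0.5231, -0.0914, 0.1839]
tool_rot: [-2.821, -1.38, 0.003]
contact_force: [0.4, 0.9, -2.4]
opening: 0.0252
t: 6.3
tool_pos: [0.5333, -0.1762, 0.1721]
tool_rot: [-2.899, -1.207, 0.002]
contact_force: [-0.2, 0.9, -2.0]
opening: 0.0252
{'t': 6.4, 'q': array([-4.51995877e-01, -5.32204514e-02,  1.81764469e+00,  8.42228095e-06,
        1.37763233e+00, -1.24083823e+00]), 'dq': array([-0.00204121, -0.00328174, -0.0093068 ,  0.0008235 , -0.00027579,
       -0.00032741]), 'effort': array([ 4.98712901e-02, -3.46611214e+01, -3.69949400e+01,  3.12539123e-03,
        1.44416001e-02, -2.48853507e-05]), 'tool_pos': array([ 0.53372132, -0.1766461 ,  0.17302757]), 'tool_rot': array([-2.90005362e+00, -1.20709400e+00,  4.73121622e-04]), 'contact_force': array([-0.89412492, -0.33532955, -1.94622273]), 'wrist_torque': array([ 0.00153532,  0.03967725, -0.0275649 ]), 'opening': 0.02471022660013982}
```

View pics/g.png

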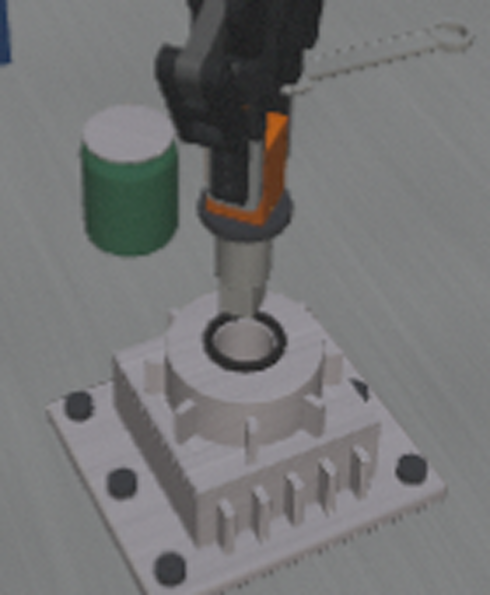

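View pics/top2.png

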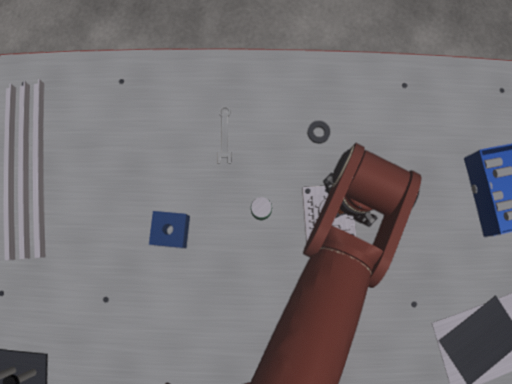

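```bash
python3 - <<'E'
from h import *
f=lambda p:(p-[190,170]+.5)*3.5-.5
X,Y=.5337,-.1766
for z in(.1005,.1005+.04,.1005+.055): print(z,f(proj("side",[X,Y,z])))
print("ring",f(proj("side",[.5335,-.1767,.082])),f(proj("side",[.5345,-.1767,.082])),f(proj("side",[.5335,-.1757,.082])))
print(plane("side",*cr(245,340,190,170,3.5),.082))
s=cv2.imread("pics/side2.png")
cv2.imwrite("pics/i.png",cv2.resize(s[225:280,235:285],None,fx=10,fy=10,interpolation=cv2.INTER_CUBIC))
E
```

```text
0.1005 [243.63661389 307.97079604]
0.1405 [245.68695987 239.72114057]
0.1555 [246.49396574 212.77183968]
ring [242.41339448 338.13601477] [244.46521499 337.53583656] [241.53064057 336.63926226]
[ 0.53411702 -0.17818951]
```

View pics/i.png

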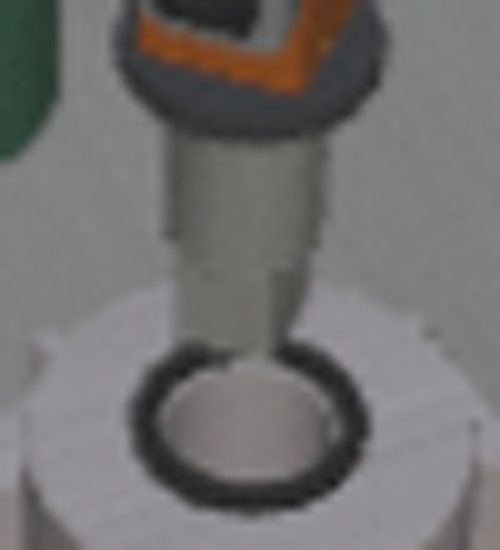

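```bash
python3 - <<'E'
from h import *
s=cv2.imread("pics/side2.png")
# sub-pixel outlines: draw on 10x crop
def draw(im,X,Y,zb,yaw,ring):
    g=lambda P:tuple(np.round(((proj("side",P)-[235,225])+.5)*10-.5).astype(int))
    a=np.linspace(0,2*np.pi,60)
    def circ(cx,cy,z,r,col): cv2.polylines(im,[np.array([g([cx+r*np.cos(t),cy+r*np.sin(t),z]) for t in a])],True,col,1)
    circ(X,Y,zb+.055,.02,(0,255,255)); circ(X,Y,zb+.055,.012,(0,255,0)); circ(X,Y,zb+.022,.012,(0,255,0))
    for z,h in((zb+.022,.008),(zb+.002,.008),(zb,.0065)):
        cv2.polylines(im,[np.array([g([X+h*1.414*np.cos(yaw+np.pi/4+k*np.pi/2),Y+h*1.414*np.sin(yaw+np.pi/4+k*np.pi/2),z]) for k in range(4)])],True,(255,0,255),1)
    circ(*ring,.082,.019,(0,0,255)); circ(*ring,.082,.0145,(0,0,255)); circ(*ring,.079,.036,(0,0,255))
big=cv2.resize(s[225:280,235:285],None,fx=10,fy=10,interpolation=cv2.INTER_CUBIC)
draw(big,.5337-.0015,-.1766+.001,.1005,np.radians(45.2),(.5341,-.1779))
cv2.imwrite("pics/j.png",big)
E
```

```text
(no output)
```

View pics/j.png

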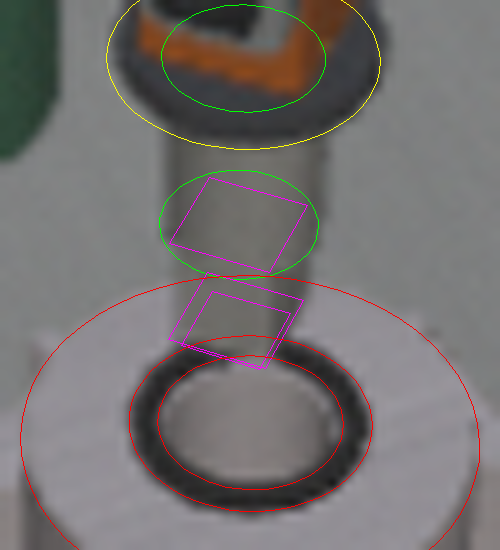

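```bash
python3 -m handwheel '{"offset":[[0.01,-0.03,0],[0.02,-0.06,0],[0.02,-0.07,0],[0.02,-0.07,-0.05],[0.02,-0.07,-0.1],[0.02,-0.07,-0.15],[0.02,-0.07,-0.2],[0.02,-0.07,-0.2],[0.02,-0.07,-0.2],[0.02,-0.07,-0.2]],"roll":[0,0,0,0,0,0,0,0,0,0]}'
python3 - <<'E'
from h import *
from station import ctrl
s=np.ascontiguousarray(ctrl.get_image("side")["img"][:,:,::-1])
cv2.imwrite("pics/side3.png",s)
def draw(im,X,Y,zb,yaw,ring):
    g=lambda P:tuple(np.round(((proj("side",P)-[235,225])+.5)*10-.5).astype(int))
    a=np.linspace(0,2*np.pi,60)
    def circ(cx,cy,z,r,col): cv2.polylines(im,[np.array([g([cx+r*np.cos(t),cy+r*np.sin(t),z]) for t in a])],True,col,1)
    circ(X,Y,zb+.055,.02,(0,255,255)); circ(X,Y,zb+.055,.012,(0,255,0)); circ(X,Y,zb+.022,.012,(0,255,0))
    for z,h in((zb+.022,.008),(zb+.002,.008),(zb,.0065)):
        cv2.polylines(im,[np.array([g([X+h*1.414*np.cos(yaw+np.pi/4+k*np.pi/2),Y+h*1.414*np.sin(yaw+np.pi/4+k*np.pi/2),z]) for k in range(4)])],True,(255,0,255),1)
    circ(*ring,.082,.019,(0,0,255)); circ(*ring,.082,.0145,(0,0,255)); circ(*ring,.079,.036,(0,0,255))
big=cv2.resize(s[225:280,235:285],None,fx=10,fy=10,interpolation=cv2.INTER_CUBIC)
draw(big,.5341,-.1779,.093,np.radians(45.2),(.5341,-.1779))
cv2.imwrite("pics/k.png",big)
E
```

```text
t: 7.4
tool_pos: [0.5347, -0.1798, 0.1654]
tool_rot: [2.901, 1.206, 0.0]
contact_force: [-0.1, 0.4, -2.6]
opening: 0.0252
```

View pics/k.png

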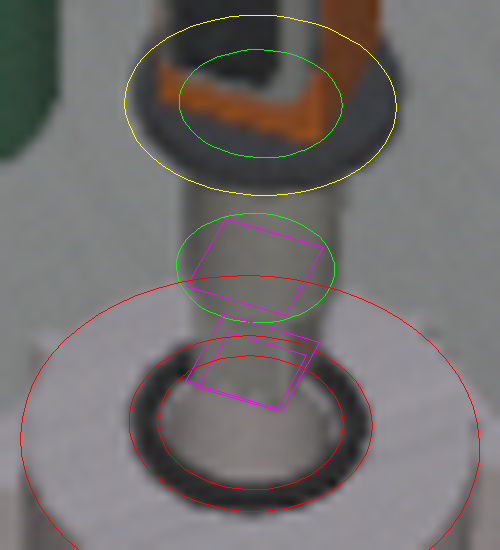

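```bash
python3 -m handwheel '{"offset":[[-0.02,0,0],[-0.03,0,-0.1],[-0.03,0,-0.2],[-0.03,0,-0.25],[-0.03,0,-0.3],[-0.03,0,-0.33],[-0.03,0,-0.36],[-0.03,0,-0.38],[-0.03,0,-0.38],[-0.03,0,-0.38]],"roll":[0,0,0,0,0,0,0,0,0,0]}'
python3 - <<'E'
from h import *
from station import ctrl
s=np.ascontiguousarray(ctrl.get_image("side")["img"][:,:,::-1])
cv2.imwrite("pics/side4.png",s)
big=cv2.resize(s[225:280,235:285],None,fx=10,fy=10,interpolation=cv2.INTER_CUBIC)
cv2.imwrite("pics/l.png",big)
E
```

```text
t: 8.45
tool_pos: [0.5335, -0.1798, 0.1502]
tool_rot: [2.901, 1.207, 0.0]
contact_force: [-0.6, -0.0, -1.4]
opening: 0.025
```

View pics/l.png

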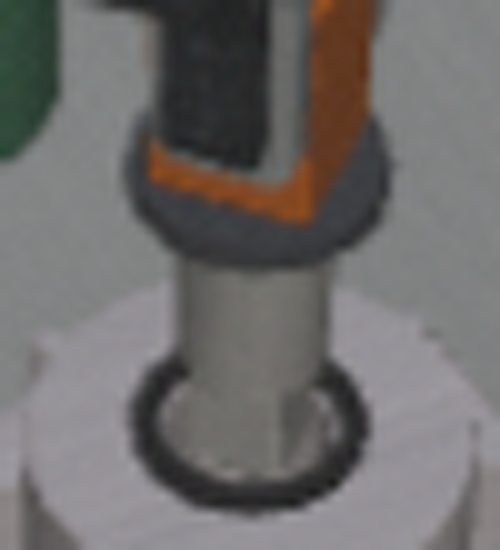

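The collar spans x 127–388 with its bottom edge at y≈268, and the journal is centred at x≈255. That agrees with the centred prediction within 1 px at this 10x zoom. The tip is inside the ring, so I'll continue down.

```bash
python3 -m handwheel '{"offset":[[0,0,-0.04],[0,0,-0.1],[0,0,-0.16],[0,0,-0.22],[0,0,-0.28],[0,0,-0.34],[0,0,-0.39],[0,0,-0.44],[0,0,-0.44],[0,0,-0.44]],"roll":[0,0,0,0,0,0,0,0,0,0]}'
```

```text
t: 9.5
tool_pos: [0.5334, -0.1797, 0.1325]
tool_rot: [-2.901, -1.207, 0.0]
contact_force: [0.5, 1.2, -1.8]
opening: 0.0251
```

```bash
python3 -m handwheel '{"offset":[[0,0,-0.02],[0,0,-0.04],[0,0,-0.06],[0,0,-0.08],[0,0,-0.1],[0,0,-0.12],[0,0,-0.13],[0,0,-0.14],[0,0,-0.14],[0,0,-0.14]],"roll":[0,0,0,0,0,0,0,0,0,0]}'
python3 -c "
from station import ctrl;o=ctrl.get_obs();print(o['contact_force'],o['wrist_torque'],o['tool_pos'])"
```

```text
t: 10.5
tool_pos: [0.5338, -0.1792, 0.1268]
tool_rot: [-2.9, -1.206, -0.003]
contact_force: [2.1, 3.7, 0.7]
opening: 0.0247
[2.07853695 3.67432667 0.71722417] [ 0.7668429  -0.28174691 -0.0201171 ] [ 0.53379229 -0.17915103  0.12678516]
```

```bash
python3 -m handwheel '{"offset":[[0,0,0.02],[0,0,0.02],[0.01,0.01,0.02],[0.01,0.02,0.02],[0.01,0.025,0.02],[0.01,0.025,0.01],[0.01,0.025,0],[0.01,0.025,0],[0.01,0.025,0],[0.01,0.025,0]],"roll":[0,0,0,0,0,0,0,0,0,0]}'
python3 -c "
from station import ctrl;o=ctrl.get_obs();print(o['contact_force'],o['wrist_torque'],o['tool_pos'])"
```

```text
t: 11.5
tool_pos: [0.5338, -0.179, 0.1271]
tool_rot: [2.9, 1.206, -0.0]
contact_force: [0.1, 2.4, -1.2]
opening: 0.025
[ 0.08541218  2.37147675 -1.15393717] [ 0.40649398 -0.05550999  0.03645902] [ 0.53378211 -0.17895047  0.12705562]
```

```bash
python3 -m handwheel '{"offset":[[0,0.01,0],[0,0.02,0],[0,0.02,0],[0,0.02,-0.02],[0,0.02,-0.04],[0,0.02,-0.06],[0,0.02,-0.08],[0,0.02,-0.1],[0,0.02,-0.1],[0,0.02,-0.1]],"roll":[0,0,0,0,0,0,0,0,0,0]}'
python3 -c "
from station import ctrl;o=ctrl.get_obs();print(o['contact_force'],o['wrist_torque'],o['tool_pos'])"
```

```text
t: 12.5
tool_pos: [0.5338, -0.178, 0.1228]
tool_rot: [-2.901, -1.207, 0.0]
contact_force: [-0.3, -0.0, -3.1]
opening: 0.0249
[-0.30826428 -0.02547237 -3.08719769] [ 0.00583925 -0.03114138 -0.01400986] [ 0.53380141 -0.17795668  0.12283105]
```

```bash
python3 -m handwheel '{"offset":[[0,0,-0.03],[0,0,-0.06],[0,0,-0.09],[0,0,-0.12],[0,0,-0.15],[0,0,-0.18],[0,0,-0.2],[0,0,-0.22],[0,0,-0.24],[0,0,-0.24]],"roll":[0,0,0,0,0,0,0,0,0,0]}'
python3 -c "
from station import ctrl;o=ctrl.get_obs();print(o['contact_force'],o['wrist_torque'],o['tool_pos'])"
```

```text
t: 13.5
tool_pos: [0.5338, -0.1779, 0.1132]
tool_rot: [-2.901, -1.207, 0.0]
contact_force: [0.3, -0.2, -2.2]
opening: 0.0246
[ 0.26175926 -0.19082929 -2.2000662 ] [ 0.03006851 -0.01668999 -0.02756865] [ 0.53376552 -0.17793215  0.11319082]
```

```bash
python3 -m handwheel '{"offset":[[0,0,-0.01],[0,0,-0.02],[0,0,-0.03],[0,0,-0.04],[0,0,-0.05],[0,0,-0.06],[0,0,-0.07],[0,0,-0.08],[0,0,-0.08],[0,0,-0.08]],"roll":[0,0,0,0,0,0,0,0,0,0]}'
python3 -c "
from station import ctrl;o=ctrl.get_obs();print(o['contact_force'],o['wrist_torque'],o['tool_pos'])"
```

```text
t: 14.5
tool_pos: [0.5338, -0.178, 0.1101]
tool_rot: [-2.901, -1.207, 0.0]
contact_force: [-0.5, 0.5, -2.0]
opening: 0.025
[-0.48318338  0.49817416 -2.03636114] [-0.02119729 -0.0376141  -0.03280958] [ 0.53381761 -0.17795023  0.11006911]
```

```bash
python3 -m handwheel '{"offset":[[0,0,-0.01],[0,0,-0.02],[0,0,-0.03],[0,0,-0.04],[0,0,-0.05],[0,0,-0.06],[0,0,-0.07],[0,0,-0.08],[0,0,-0.08],[0,0,-0.08]],"roll":[0,0,0,0,0,0,0,0,0,0]}'
python3 -c "
from station import ctrl;o=ctrl.get_obs();print(o['contact_force'],o['wrist_torque'],o['tool_pos'])"
```

```text
t: 15.5
tool_pos: [0.5338, -0.178, 0.1069]
tool_rot: [-2.901, -1.207, 0.0]
contact_force: [-0.0, -0.6, -2.3]
opening: 0.0248
[-0.02023021 -0.57356103 -2.34689016] [-0.04534397  0.00388801  0.0553591 ] [ 0.53381938 -0.17795779  0.10689821]
```

```bash
python3 -m handwheel '{"offset":[[0,0,-0.02],[0,0,-0.04],[0,0,-0.06],[0,0,-0.08],[0,0,-0.1],[0,0,-0.12],[0,0,-0.14],[0,0,-0.16],[0,0,-0.17],[0,0,-0.17]],"roll":[0,0,0,0,0,0,0,0,0,0]}'
python3 - <<'E'
from h import *
from station import ctrl
o=ctrl.get_obs();print(o['contact_force'],o['wrist_torque'],o['tool_pos'])
s=np.ascontiguousarray(ctrl.get_image("side")["img"][:,:,::-1])
cv2.imwrite("pics/m.png",cv2.resize(s[220:290,225:295],None,fx=8,fy=8,interpolation=cv2.INTER_CUBIC))
E
```

```text
t: 16.5
tool_pos: [0.5339, -0.178, 0.1001]
tool_rot: [2.901, 1.207, 0.0]
contact_force: [-0.5, 0.7, -2.6]
opening: 0.0248
[-0.49499014  0.6554426  -2.57930476] [-0.02826503 -0.02910589  0.00516604] [ 0.53385652 -0.17799954  0.1001436 ]
```

View pics/m.png

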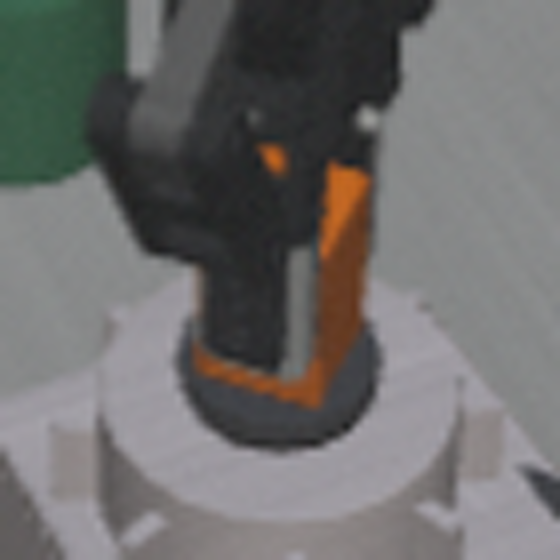

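The collar at about (283,390) hides the ring and is almost home. I'll press the last bit gently.

```bash
python3 -m handwheel '{"offset":[[0,0,-0.01],[0,0,-0.02],[0,0,-0.03],[0,0,-0.04],[0,0,-0.05],[0,0,-0.05],[0,0,-0.05],[0,0,-0.05],[0,0,-0.05],[0,0,-0.05]],"roll":[0,0,0,0,0,0,0,0,0,0]}'
python3 -c "
from station import ctrl;o=ctrl.get_obs();print(o['contact_force'],o['wrist_torque'],o['tool_pos'])"
```

```text
t: 17.55
tool_pos: [0.5339, -0.1781, 0.0986]
tool_rot: [2.9, 1.206, 0.0]
contact_force: [-3.5, 1.0, 5.2]
opening: 0.0249
[-3.50630541  1.02616133  5.1631829 ] [0.16934851 0.55626978 0.00736499] [ 0.5339499  -0.1780584   0.09856131]
```

```bash
python3 -m handwheel '{"offset":[[0,0,0],[0,0,0],[0,0,0],[0,0,0],[0,0,0],[0,0,0],[0,0,0],[0,0,0],[0,0,0],[0,0,0]],"roll":[0,0,0,0,0,0,0,0,0,0]}' 60
python3 - <<'E'
from h import *
from station import ctrl
o=ctrl.get_obs();print(o['contact_force'],o['wrist_torque'],o['tool_pos'])
s=np.ascontiguousarray(ctrl.get_image("side")["img"][:,:,::-1])
cv2.imwrite("pics/n.png",cv2.resize(s[220:290,225:295],None,fx=8,fy=8,interpolation=cv2.INTER_CUBIC))
E
```

```text
t: 18.55
tool_pos: [0.5338, -0.178, 0.0981]
tool_rot: [2.901, 1.207, 0.0]
contact_force: [0.1, 0.2, -0.4]
opening: 0.0601
[ 0.13452725  0.20120477 -0.3698595 ] [-0.04472642 -0.02287612 -0.02975425] [ 0.53383867 -0.17797511  0.09810134]
```

View pics/n.png

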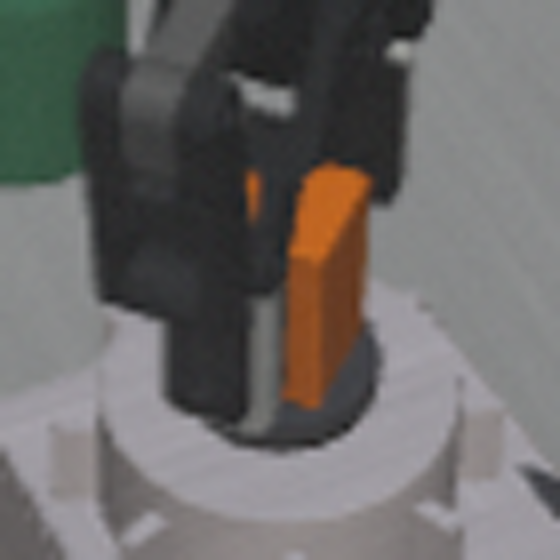

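The fingers have opened clear of the head, at about (330,290), and the shaft stayed seated. I'll back off straight up and then move aside to look.

```bash
python3 -m handwheel '{"offset":[[0,0,0.1],[0,0,0.3],[0,0,0.6],[0,0,1.0],[0,0,1.5],[0,0,2.0],[0,0,2.5],[0,0,2.8],[0,0,3.0],[0,0,3.0]],"roll":[0,0,0,0,0,0,0,0,0,0]}'
python3 -m handwheel '{"offset":[[0,0,0.1],[-0.2,0.3,0.2],[-0.5,0.8,0.4],[-1,1.4,0.5],[-1.5,2.0,0.5],[-2,2.6,0.5],[-2.4,3.2,0.5],[-2.6,3.6,0.5],[-2.8,3.8,0.5],[-2.8,3.8,0.5]],"roll":[0,0,0,0,0,0,0,0,0,0]}'
python3 - <<'E'
from h import *
from station import ctrl
s=np.ascontiguousarray(ctrl.get_image("side")["img"][:,:,::-1]);t=np.ascontiguousarray(ctrl.get_image("top")["img"][:,:,::-1])
cv2.imwrite("pics/side9.png",s);cv2.imwrite("pics/top9.png",t)
b=s[215:295,220:300].copy()
big=cv2.resize(b,None,fx=7,fy=7,interpolation=cv2.INTER_CUBIC)
g=lambda P:tuple(np.round(((proj("side",P)-[220,215])+.5)*7-.5).astype(int))
for z,c in((.027,(0,255,255)),(.039,(0,0,255))):
  for zz,r in((z+.055,.02),):
    cv2.polylines(big,[np.array([g([.5341+r*np.cos(a),-.1779+r*np.sin(a),zz]) for a in np.linspace(0,6.28,60)])],True,c,1)
cv2.imwrite("pics/o.png",big)
print(ctrl.get_obs()["t"])
E
```

```text
t: 19.6
tool_pos: [0.5344, -0.1783, 0.2198]
tool_rot: [2.899, 1.206, 0.003]
contact_force: [-0.1, -0.1, 0.4]
opening: 0.0603
t: 20.6
tool_pos: [0.4211, -0.0254, 0.2375]
tool_rot: [-2.899, -1.208, 0.001]
contact_force: [-0.2, 0.4, -0.4]
opening: 0.06
20.7
```

View pics/o.png

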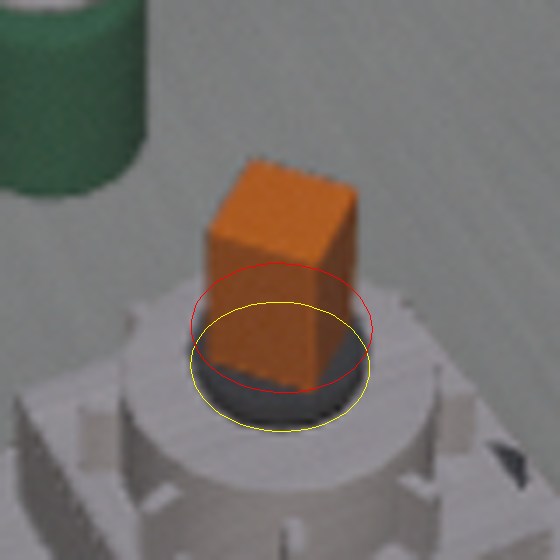

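View pics/side9.png

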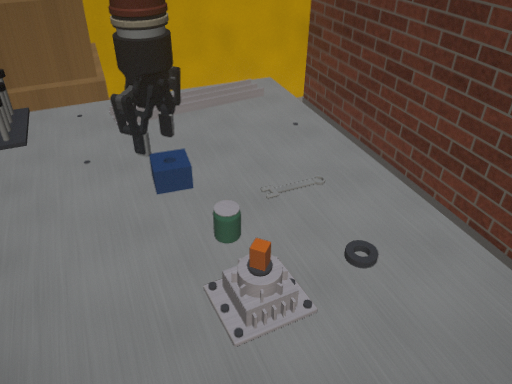

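The collar's lower edge is at about (280,428) and the home outline is at (280,431). The shaft is therefore home and upright, and the tin, wrench and bearing sit where they did at the start.

```bash
python3 -c "
from station import ctrl;print(ctrl.finish_job())"
```

```text
the job is handed in; nothing more can be done
None
```

The shaft is in the housing, fully home and let go, and I handed the job in at about 20.7 s of the 51 s allowed. The hand-in reports no verdict, so this rests on my own checks.

**What I did:**
- I took the socket angle, about 45°, from the brass edge in the top picture and turned the shaft to match before lowering it. The square went straight in with no measurable resistance, so no feeling turn was needed.
- The journal touched the rim once on the way in, at about 4 N sideways. I shifted the shaft until the side force was gone, then pushed until the collar pressed on the ring at about 8 N, and released it.

**Last checks:**
- **Shaft position:** in the final side picture the shaft stands upright, with its collar within about 1 mm of the predicted home outline.
- **Arm:** it is clear of everything and its contact force reads near zero.
- **Bystanders:** the tin, bearing and wrench look unmoved.
- **Disagreement:** the two cameras differed by about 2 mm on absolute positions. I centred the shaft relative to the ring in the side view and by touch instead.

I read forces only at the end of each move, so any brief peaks in between were not measured.

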